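# Roll the pin clear and hang the mug on the cup peg

### The job

Clear the bench in front of the pegboard, then put the mug away: first roll the wooden rolling pin, without gripping or lifting it, until it lies still on the yellow painted line, lengthwise along it. Then hang the red mug by its handle on the low brass peg and let go, leaving the rolling pin on its line. Do not shove or tip the kettle or the lamp, and do not set the hanging ladle or spatula swinging.

Things in the scene. Friction and masses are not known exactly. Their poses are not given: they have to be found in the camera images.
- panel: Blue pegboard standing on the bench, 520 wide, 400 high, 16 thick, fixed. Origin on the bench at the middle of its front face; its x axis points into the board (the free side is -x), y along the board, z up. A small aluminium pot lifter hangs flat against the board at y = -228 and is of no concern.
- cup_peg: The low brass cup peg, a round rod 10 in diameter with a round end, 85 long, fixed to the board. Origin at its root on the board's face, 130 above the bench; its z axis runs along the peg out to the tip, slanting up 35 degrees from level away from the board; its y axis is level, along the board.
- peg_tip (a point): The free end of the cup peg.
- ladle_peg: Fixed slanted steel peg on which the ladle hangs. Origin on the bench at the board's front face directly below the peg, axes as the board's. The ladle hangs straight down along z from 355 to 90 above the bench, handle 14 wide; its bowl, 60 in diameter, spans 90 to 120 above the bench and reaches 65 out from the board.
- spatula_peg: Fixed slanted steel peg on which the green spatula hangs. Origin on the bench at the board's front face directly below the peg, axes as the board's. The spatula hangs straight down, blade 62 wide and 85 high, its lower edge 83 above the bench, and reaches 25 out from the board. Both utensil pegs reach 50 out at 335 to 370 above the bench.
- ladle (a joint): Swing of the ladle about its peg, rad, 0 hanging straight down.
- spatula (a joint): Swing of the spatula about its peg, rad, 0 hanging straight down.
- line: Yellow painted line on the bench, 260 long and 14 wide, no height. Origin at its middle; it runs along its y axis, within 0.07 rad of parallel to the pin as it starts; its x axis points level back towards the pin and the pegboard.
- pin: Pale wooden rolling pin without handles, round, 44 in diameter, 224 long with round ends, about 300 g, lying on the bench between the board and the line. Origin at its middle on its axis (22 above the bench); its x axis runs along the pin, y and z turn as it rolls. It rolls freely but with some drag: pushed at 0.05 m/s and left it runs on a few mm, left at 0.2 m/s about 35. It rolls square to its own axis; a light push does not turn it.
- mug: Red enamel mug standing on the bench, round, 80 in outer diameter, 78 high, wall 4 thick, open at the top, about 180 g. Origin at the centre of its underside, z up through the mouth. The handle stands out along its +x axis to 76 from the mug's axis; it is a round bar 8 thick in the xz plane and its opening spans 40 to 68 from the mug's axis and 24 to 62 above the underside.
- mug_loop (a point): The centre of the opening in the mug's handle, 54 from the mug's axis along +x and 43 above the underside. The opening is passed along the mug's y axis.
- kettle: Stainless camp kettle, body 104 in diameter, a short spout along +x reaching 80 from the axis, wire bail to 148 above the bench, about 450 g, loose. Origin at the centre of its underside.
- lamp: Black work lamp, a square upright block, foot 62 x 62, 119 high with a red push button on top, about 400 g, loose. Origin at the centre of its underside.

How it is judged (in metres and radians):
On the way, in this order (a step that is already met when the one before it is completed fails the run):
1. the rolling pin lies still along the yellow line (x of pin in the frame of line between -0.015 and 0.015 m and y of pin in the frame of line between -0.1 and 0.1 m and angle between the x axis of pin and the y axis of line, either way round below 0.15 rad and height (world z) of pin below 0.03 m and linear speed of pin below 0.02 m/s), for 0.3 s.
2. the mug hangs by its handle on the brass peg (x of mug_loop in the frame of cup_peg between -0.019 and 0.019 m and y of mug_loop in the frame of cup_peg between -0.019 and 0.019 m and z of mug_loop in the frame of cup_peg between 0.015 and 0.085 m and height (world z) of mug above 0.05 m and contact force between mug and cup_peg above 0.5 N and contact force between the fingers and mug below 0.1 N), for 0.3 s.
At the end, for the whole second after the job is handed in: Pin at rest, its middle within 15 mm across and 100 mm along the line's middle, parallel within 0.15 rad; mug off the bench, let go and at rest, borne by the brass peg through its handle (opening's centre within 19 mm of the peg's axis, 15 to 85 mm from its root) (all of step 1 and all of step 2 and linear speed of mug below 0.1 m/s); the robot touches nothing.
It fails at once if the rolling pin is lifted (height (world z) of pin above 0.034 m).
It fails at once if the rolling pin is gripped or pressed hard (over 18 N) (contact force between the fingers and pin above 18 N).
It fails at once if the kettle is shoved over 25 mm or tipped (distance of kettle from where it was at the start of the episode above 0.025 m or angle between kettle's own z axis and vertical above 0.25 rad).
It fails at once if the lamp is shoved over 25 mm or tipped (distance of lamp from where it was at the start of the episode above 0.025 m or angle between lamp's own z axis and vertical above 0.25 rad).
It fails at once if the ladle or spatula is set swinging (over 0.25 rad) (value of joint any of ladle, spatula above 0.25 rad or value of joint any of ladle, spatula below -0.25 rad).
It also fails if it takes over 64 s, if anything falls off the work surface, if the arm or the gripper's body presses on something with over 40 N, if the wrist force passes 120 N, or if a joint passes its speed limit or range.

### The arm

A 7-joint arm with a two-finger parallel gripper is mounted at the origin on the work surface. World frame = base frame: x ahead of the robot, y to its left, z up, the work surface at z = 0. Lengths are in m, angles in degrees, forces in N, time in s.
With the tool pointing down it reaches from about 0.425 to 0.875 m from the base axis. Payload 4.7 kg.
Tool frame: the origin (TCP) lies between the finger pads; the fingertips stand manip.finger_overhang ahead of it and the grasp point (between the pads) lies 3 mm ahead of it (manip.finger_overhang is the distance from the TCP to the fingertips, in m); x points along the fingers, z is the direction in which the jaws open and shut, and the axes are right-handed (so a half turn about x gives the same grasp; the last joint's range is limited). The gripper opens to 87 mm and grips with 3 to 60 N. Pads are 19 mm wide; open, the fingers measure 117 mm over their backs; the gripper's body (75 mm by 190 mm) begins 51 mm behind the grasp point.
Start: joints at [77.011, 18.392, -4.016, 83.108, 1.295, 78.541, -3.26], TCP at [0.155, -0.631, 0.245] pointing down, gripper open.
Joint ranges: [-163.93, 163.93], [-17.29, 119.83], [-79.2, 71.16], [3.27, 140.29], [-89.18, 269.18], [5.43, 117.66], [-154.24, 154.24]. Speed limits (degrees/s): [147.25, 147.25, 180, 180, 180, 180, 180].

### API

Orientations are given as [roll, pitch, yaw] about the fixed x, y, z axes, in that order (R = Rz(yaw) Ry(pitch) Rx(roll)).
In Python, from station import manip gives the robot as it stands.
- The arm moves only by the shell command python3 -m jog 'ROWS'. ROWS is JSON, one flat list of numbers, 7 for each row, row after row: the shift along the tool's x, y, z scaled (see below), then the turn, a rotation vector about the tool's x, y, z scaled (see below), then the gripper command: -1 is shut, 1 is fully open, values between are in proportion. In form: [x, y, z, rx, ry, rz, grip, x, y, z, rx, ry, rz, grip, ...]. A call has 1 to 20 rows; each row is the pose to reach, as a shift and turn from the pose measured when the call began, along the tool's axes at that moment; what a row does not reach only later rows make up. The controller multiplies each number of a shift by 100 mm and each number of a turn by pi/2 rad. A row lasts 1/8 s, in which the tool goes at most 62.5 mm and 10.7 degrees, less where a joint would pass 70% of its speed; a pose out of reach is approached as far as the arm can. A call with a number of a shift or a turn outside -1 to 1 is refused whole. A call with a gripper value outside its range is refused whole. The fingers move at their own pace and stop on an object; the grip force is fixed at half the most. Time passes only in rows, so rows that repeat a pose let the fingers close. It gives the time, the measured TCP pose, the force and the opening at its end, in the units of the state.
- manip.read_state(): the state, without advancing time (a new reading comes with each control period).
- manip.capture(name): name is "scene" or "top"; returns (picture, depth): 480x640x3 uint8, red, green, blue; 480x640 float32, m along the optical axis (not along the pixel's ray), 0 where there is no reading.
- manip.camera_model(name): a dict with "mtx" (3x3 intrinsics, pixels), "k1" (the pictures are not rectified: a ray, as slopes to the right and down, at radius r is drawn at 1 + k1 r^2 times it, then the intrinsics apply), "origin" and "attitude" of the camera in the world. Camera axes: x right, y up, looking along -z (the intrinsics and any distortion apply to the point x, -y, -z); pixel columns grow to the right and rows downward; lengths in m; the calibration is good to about 2 mm. A picture is of the moment at which its call begins. camera_model takes no time and is no camera call.
- manip.finish_job(): hands the job in, once; it reports no verdict.
Trained networks look in the newest picture that a camera, given by its name, has taken for a name from the list of things; names that differ only in an ending like _2 or _b are one class to them, and where a whole thing is asked for, a point or a joint stands for the part that bears it (a point fixed in the world has none). Each returns a list of dicts, best first, with "confidence" (0 to 1); they miss things now and then, are a little off and sometimes report something else, mostly with a low value. They report only what shows in the picture. A call takes as long as a camera call.
- manip.recognise(query, camera): "rect" ([left, top, width, height] in pixels, round what is visible of it).
The state is a dict: "time_s": time; "qpos": joint angles; "joint_vel": joint speeds; "joint_torque": joint torques, N m; "ee_pos": TCP position; "eef_rot": TCP orientation; "contact_force": force on the tool from outside, world axes, zero at the start; "torque": the same for the moment, N m; "finger_gap": opening from 0.0 (shut) to 1.0 (fully open).
Only numpy, scipy, OpenCV 4.12 (cv2) and the standard library are available. Lean on these libraries where they do the work, as an engineer would, in place of code of your own. Each camera call takes 0.05 s, during which the arm holds its last target.

## Working session

There is one attempt and no reset: what is moved stays moved. The work goes in short steps, Python scripts to look and compute and a shell command to move; the robot and the scene stay as the last step left them, time stands still between calls to the robot, and variables do not carry over. Pictures are saved under pics/ and viewed, and the job is handed in when it is done.

```bash
ls; mkdir -p pics
python3 - <<'E'
from station import manip
import cv2,numpy as np
s=manip.read_state();print(s); print(manip.finger_overhang)
for n in("scene","top"):
    p,d=manip.capture(n); cv2.imwrite(f"pics/{n}0.png",p[:,:,::-1]); np.savez(f"{n}0.npz",p=p,d=d)
    print(manip.camera_model(n))
E
```

```text
pics
{'time_s': 0.0, 'qpos': array([77.01020398, 18.44226263, -4.01579144, 83.17702956,  1.29529701,
       78.53924599, -3.2594275 ]), 'joint_vel': array([ 0.02949998, -0.08032608, -0.0741056 , -0.04894915,  0.04113482,
        0.00332153, -0.02588503]), 'joint_torque': array([-6.56831662e-05, -4.91285026e+01, -4.03842526e-01, -3.12530172e+01,
       -6.41525583e-02,  4.36874852e-02,  1.77534671e-04]), 'ee_pos': array([ 0.15485052, -0.63074977,  0.24340655]), 'eef_rot': array([-176.99378174,   89.8865682 ,  106.80668973]), 'contact_force': array([-0.10092106,  0.25611493,  0.87714871]), 'torque': array([-0.07302426, -0.00162641,  0.00023437]), 'finger_gap': 0.9958393329894085}
0.022
{'mtx': array([[483.33809258,   0.        , 324.48611589],
       [  0.        , 483.33809258, 233.55184514],
       [  0.        ,   0.        ,   1.        ]]), 'k1': -0.1343481873977719, 'origin': array([0.87292164, 0.34185559, 1.02938719]), 'attitude': array([ 31.86570498,   0.77050723, 131.30287609])}
{'mtx': array([[621.58662746,   0.        , 329.39711115],
       [  0.        , 621.58662746, 233.75097138],
       [  0.        ,   0.        ,   1.        ]]), 'k1': 0.06356402203122447, 'origin': array([0.30068678, 0.01702574, 1.56539586]), 'attitude': array([  8.69762376,  -0.16521896, -91.50470949])}
```

View pics/scene0.png

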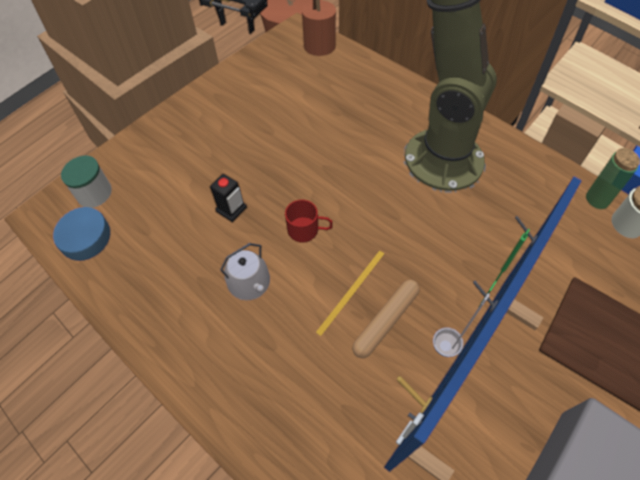

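View pics/top0.png

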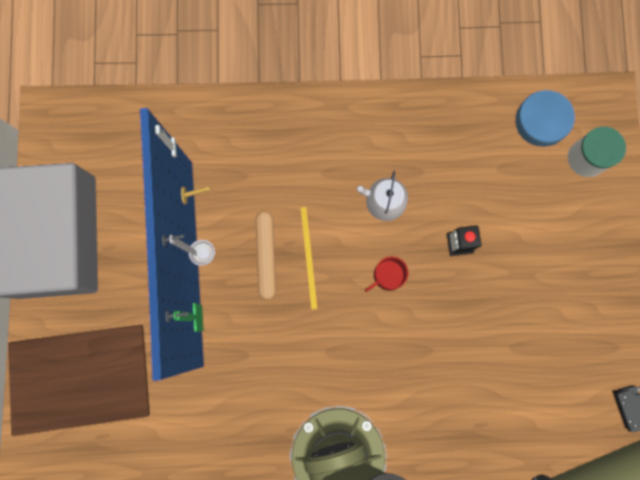

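Top view: pegboard on the left (u≈145–200), brass peg (185–210, 190), pin (265, 255), yellow line (309, 258), mug (391, 273) with its handle at (371, 288), kettle (387, 198), lamp (464, 239).

```bash
cat > h.py <<'E'
import numpy as np,cv2
from scipy.spatial.transform import Rotation as R
from station import manip
def cam(n):
    m=manip.camera_model(n); return m['mtx'],m['k1'],np.array(m['origin']),R.from_euler('xyz',m['attitude'],degrees=True).as_matrix()
def slopes(n,uv):
    K,k,o,A=cam(n); uv=np.atleast_2d(np.asarray(uv,float)).reshape(-1,1,2)
    return cv2.undistortPoints(uv,K,np.array([k,0,0,0,0.]),None,None).reshape(-1,2) if False else und(uv.reshape(-1,2),K,k)
def und(uv,K,k):
    d=(uv-K[:2,2])/np.array([K[0,0],K[1,1]]); s=d.copy()
    for _ in range(30): s=d/(1+k*(s**2).sum(1,keepdims=True))
    return s
def rays(n,uv):
    K,k,o,A=cam(n); s=slopes(n,uv); return o,np.c_[s[:,0],-s[:,1],-np.ones(len(s))]@A.T
def atz(n,uv,z):
    o,r=rays(n,uv); t=(z-o[2])/r[:,2]; return o+r*t[:,None]
def dep(n,uv,d):
    o,r=rays(n,uv); return o+r*np.asarray(d)[:,None]
def proj(n,P):
    K,k,o,A=cam(n); c=(np.atleast_2d(P)-o)@A; s=np.c_[c[:,0],-c[:,1]]/-c[:,2:3]
    s=s*(1+k*(s**2).sum(1,keepdims=True)); return s@np.diag([K[0,0],K[1,1]])+K[:2,2]
def cloud(n,d):
    v,u=np.mgrid[0:480,0:640]; uv=np.c_[u.ravel(),v.ravel()]
    return dep(n,uv,d.ravel()).reshape(480,640,3)
def tri(u1,u2,n1="scene",n2="top"):
    o1,r1=rays(n1,[u1]);o2,r2=rays(n2,[u2]);r1=r1[0];r2=r2[0]
    t=np.linalg.lstsq(np.c_[r1,-r2],o2-o1,rcond=None)[0]
    a=o1+r1*t[0];b=o2+r2*t[1];return (a+b)/2,np.linalg.norm(a-b)
E
cat > m1.py <<'E'
from h import *
for n in("scene","top"):
    z=np.load(f"{n}0.npz");p,d=z['p'],z['d'];X=cloud(n,d);hsv=cv2.cvtColor(p,cv2.COLOR_RGB2HSV);ok=d>0
    print(n)
    H,S,V=[hsv[...,i].astype(int) for i in range(3)]
    def show(nm,m):
        m=m&ok;q=X[m];v=np.argwhere(m)
        if len(q)==0: print(nm,'none');return
        print(nm,len(q),'med',np.median(q,0).round(4),'min',np.percentile(q,2,axis=0).round(3),'max',np.percentile(q,98,axis=0).round(3))
        return q
    bench=X[...,2]
    ws=(X[...,0]>0.2)&(X[...,0]<1.0)&(X[...,1]>-.4)&(X[...,1]<.6)
    q=show('line',ws&(H>20)&(H<30)&(S>150)&(V>180)&(bench<0.02)&(bench>-.02))
    c=q.mean(0);u,s,vt=np.linalg.svd((q-c)[:,:2],full_matrices=False);print(c,vt[0],np.degrees(np.arctan2(vt[0,1],vt[0,0])),np.ptp((q-c)[:,:2]@vt[0]))
    t=(q-c)[:,:2]@vt[0];print('mid',c[:2]+vt[0]*(t.max()+t.min())/2)
    show('red',ws&((H<6)|(H>174))&(S>150)&(V>80))
    q=show('pin',ws&(X[...,1]>.05)&(X[...,1]<.3)&(bench>.008)&(bench<.05)&(H<25)&(X[...,0]>.4)&(X[...,0]<.8))
    c=q.mean(0);u,s,vt=np.linalg.svd((q-c)[:,:2],full_matrices=False);print(c,vt[0],np.degrees(np.arctan2(vt[0,1],vt[0,0])))
    t=(q-c)[:,:2]@vt[0];print('mid',c[:2]+vt[0]*(t.max()+t.min())/2,np.ptp(t))
    show('blue',(X[...,0]>.2)&(X[...,0]<1)&(X[...,1]>.15)&(X[...,1]<.6)&(H>100)&(H<125)&(S>120))
    q=show('brass',ws&(H>16)&(H<30)&(S>110)&(bench>.1)&(bench<.25))
    show('grey kettle',(X[...,1]>-.15)&(X[...,1]<.06)&(X[...,0]>.56)&(X[...,0]<.8)&(bench>.02))
    show('lamp',(X[...,1]>-.35)&(X[...,1]<-.14)&(X[...,0]>.4)&(X[...,0]<.75)&(bench>.02))
    show('benchz',ws&(X[...,1]<-.1)&(X[...,0]>.75))
    for nm in("mug","kettle","lamp","cup_peg","pin"):
        print(nm,manip.recognise(nm,n)[:2])
E
python3 m1.py
```

```text
scene
line 506 med [0.4861 0.0616 0.0018] min [ 0.359  0.047 -0.002] max [0.603 0.075 0.005]
[0.48389719 0.06126485 0.00175587] [0.99632521 0.08565095] 4.91345807347903 0.2571370777643136
mid [0.47986131 0.0609179 ]
red 1251 med [ 0.4262 -0.1441  0.0485] min [ 0.393 -0.325  0.004] max [ 0.51  -0.084  0.121]
pin 1668 med [0.5056 0.1718 0.041 ] min [0.405 0.149 0.025] max [0.594 0.191 0.047]
[0.50380666 0.17113283 0.03938494] [0.99963527 0.02700588] 1.5475113180000273
mid [0.59510994 0.17359946] 0.39091221248697283
blue 4476 med [0.5618 0.3497 0.4   ] min [0.248 0.329 0.162] max [0.735 0.367 0.403]
brass 238 med [0.6225 0.3165 0.1576] min [0.604 0.281 0.137] max [0.63  0.348 0.183]
grey kettle 1584 med [ 0.6308 -0.1197  0.0816] min [ 0.575 -0.148  0.024] max [ 0.669 -0.071  0.149]
lamp 1800 med [ 0.5207 -0.2924  0.0851] min [ 0.404 -0.34   0.022] max [ 0.666 -0.141  0.145]
benchz 9889 med [ 0.8523 -0.2378  0.0014] min [ 0.754 -0.393 -0.003] max [ 0.945 -0.105  0.005]
mug [{'rect': [284.3, 198.9, 50.7, 48.1], 'confidence': 0.58}]
kettle [{'rect': [217.2, 243.0, 52.6, 57.2], 'confidence'
[... 876 characters left out ...]
 min [0.231 0.323 0.04 ] max [0.712 0.359 0.403]
brass 158 med [0.6218 0.323  0.153 ] min [0.605 0.28  0.123] max [0.635 0.347 0.182]
grey kettle 1018 med [ 0.6153 -0.1222  0.0824] min [ 0.572 -0.149  0.028] max [ 0.664 -0.071  0.149]
lamp 1492 med [ 0.5203 -0.1858  0.0865] min [ 0.421 -0.343  0.024] max [ 0.657 -0.142  0.143]
benchz 8411 med [ 8.486e-01 -2.508e-01 -2.000e-04] min [ 0.754 -0.394 -0.008] max [ 0.945 -0.106  0.007]
mug []
kettle [{'rect': [358.1, 171.9, 51.7, 49.5], 'confidence': 0.58}]
lamp [{'rect': [444.3, 227.0, 36.8, 28.0], 'confidence': 0.88}]
cup_peg [{'rect': [186.1, 183.6, 23.1, 11.3], 'confidence': 0.52}]
pin [{'rect': [256.2, 206.7, 25.9, 95.4], 'confidence': 0.78}]
```

```bash
cat > m2.py <<'E'
from h import *
import sys
from scipy.optimize import least_squares
def circfit(q):
    f=lambda p:np.hypot(q[:,0]-p[0],q[:,1]-p[1])-p[2]
    return least_squares(f,[*q[:,:2].mean(0),.04],loss='soft_l1',f_scale=.002).x
def biggest(m):
    n,l,s,c=cv2.connectedComponentsWithStats(m.astype(np.uint8)); return l==1+np.argmax(s[1:,4])
for n in("scene","top"):
    z=np.load(f"{n}0.npz");p,d=z['p'],z['d'];X=cloud(n,d);hsv=cv2.cvtColor(p,cv2.COLOR_RGB2HSV);ok=d>0
    H,S,V=[hsv[...,i].astype(int) for i in range(3)];x,y,zz=[X[...,i] for i in range(3)]
    print('==',n)
    m=biggest(ok&(zz>.012)&(zz<.06)&(y>.13)&(y<.22)&(x>.36)&(x<.63)); q=X[m]
    mn,mx=q[:,0].min(),q[:,0].max()
    # cylinder axis fit with known r
    f=lambda a:np.hypot((q[:,1]-a[0]-a[1]*(q[:,0]-.5))/np.sqrt(1+a[1]**2),q[:,2]-.022-a[2])-.022
    r=least_squares(f,[.17,0,0],loss='soft_l1',f_scale=.002).x
    print('pin y@.5,slope,dz',r.round(4),'ang',np.degrees(np.arctan(r[1])),'x',mn,mx,(mn+mx)/2,'ymid',r[0]+r[1]*((mn+mx)/2-.5))
    red=biggest(ok&((H<6)|(H>174))&(S>130)&(V>70)&(x>.3)&(x<.6)&(y>-.2)&(y<0)); q=X[red]
    print('red n',len(q),np.percentile(q,[1,99],axis=0).round(4).tolist())
    rim=q[(q[:,2]>.07)&(q[:,2]<.085)]
    print('rim circle',circfit(rim).round(4),len(rim))
    c=circfit(rim)[:2]; h=q[np.hypot(*(q[:,:2]-c).T)>.047]; print('handle',len(h),h.mean(0).round(4),np.degrees(np.arctan2(*(h[:,:2].mean(0)-c)[::-1])), 'far',np.hypot(*(h[:,:2]-c).T).max(), h[:,2].min(),h[:,2].max())
    b=ok&(H>100)&(H<125)&(S>120)&(x>.2)&(x<.8)&(y>.29)&(y<.45)
    q=X[b]; top=q[q[:,2]>.395]; print('blue top',len(top),np.percentile(top,[1,99],axis=0).round(4).tolist())
    fr=q[(q[:,2]<.385)&(q[:,2]>.02)]
    if len(fr)>50:
        f=lambda a:fr[:,1]-a[0]-a[1]*(fr[:,0]-.48); print('front y@.48,slope',least_squares(f,[.34,0],loss='soft_l1',f_scale=.002).x.round(4),fr[:,0].min(),fr[:,0].max(),len(fr))
    b=biggest(ok&(H>14)&(H<32)&(S>90)&(zz>.1)&(zz<.22)&(x>.57)&(x<.68)&(y>.25)&(y<.36)); q=X[b]
    c=q.mean(0);vt=np.linalg.svd(q-c,full_matrices=False)[2][0];vt*=-np.sign(vt[1]); t=(q-c)@vt
    print('peg',len(q),'c',c.round(4),'dir',vt.round(3),'tip',(c+vt*np.percentile(t,99)).round(4),'root',(c+vt*t.min()).round(4),'elev',np.degrees(np.arcsin(vt[2])))
    b=biggest(ok&(zz>.03)&(x>.56)&(x<.7)&(y>-.18)&(y<-.05));q=X[b]
    q2=q[(q[:,2]>.02)&(q[:,2]<.08)];print('kettle',np.percentile(q,[1,99],axis=0).round(3).tolist(),circfit(q2).round(3))
    b=biggest(ok&(zz>.03)&(zz<.14)&(x>.4)&(x<.6)&(y>-.37)&(y<-.2));q=X[b];print('lamp',np.percentile(q[q[:,2]>.11],[1,99],axis=0).round(3).tolist())
    b=ok&(y>.26)&(y<.325)&(x>.3)&(x<.6)&(zz>.06)&(zz<.4);q=X[b];print('hanging',[ (round(a,2),np.percentile(q[(q[:,0]>a)&(q[:,0]<a+.03)],[0,100],axis=0).round(3).tolist()) for a in np.arange(.3,.6,.03) if ((q[:,0]>a)&(q[:,0]<a+.03)).sum()>5])
E
python3 m2.py
python3 - <<'E'
import cv2
a=cv2.imread('pics/top0.png')[220:320,340:440];b=cv2.imread('pics/scene0.png')[180:260,270:350]
c=cv2.imread('pics/top0.png')[160:240,150:230]
r=lambda i:cv2.resize(i,(400,400),interpolation=cv2.INTER_CUBIC)
import numpy as np
cv2.imwrite('pics/crop0.png',np.vstack([np.hstack([r(a),r(b)])]))
cv2.imwrite('pics/crop1.png',r(c))
E
```

```text
== scene
pin y@.5,slope,dz [0.1685 0.0293 0.0003] ang 1.67713115603789 x 0.37953212548196696 0.5980046621547834 0.4887683938183752 ymid 0.1681348978900354
red n 1206 [[0.3929, -0.1768, 0.0033], [0.4695, -0.0786, 0.0816]]
rim circle [ 0.4303 -0.1382  0.0377] 250
handle 59 [ 0.398  -0.0855  0.0493] 121.55375804307378 far 0.07286564505989743 0.022190865853387143 0.07378171823995039
blue top 3186 [[0.2305, 0.328, 0.3976], [0.7328, 0.3681, 0.4032]]
front y@.48,slope [0.3397 0.0719] 0.27608836554589555 0.7362033813428879 1193
peg 259 c [0.6221 0.3179 0.1589] dir [ 0.058 -0.856  0.514] tip [0.6246 0.281  0.181 ] root [0.6195 0.3555 0.1362] elev 30.937595919733855
kettle [[0.574, -0.17, 0.032], [0.669, -0.066, 0.15]] [ 0.621 -0.138  0.044]
lamp [[0.481, -0.346, 0.11], [0.533, -0.294, 0.123]]
hanging [(np.float64(0.3), [[0.327, 0.308, 0.331], [0.33, 0.316, 0.352]]), (np.float64(0.33), [[0.33, 0.283, 0.133], [0.359, 0.325, 0.372]]), (np.float64(0.36), [[0.362, 0.312, 0.089], [0.367, 0.315, 0.172]]), (np.float64(0.45), [[0.455, 0.279, 0.09], [0.48, 0.325, 0.352]]), (np.float64(0.48), [[0.48, 0.
[... 605 characters left out ...]
8 0.7284546209866993 7302
peg 176 c [0.6214 0.3228 0.1523] dir [ 0.056 -0.813  0.58 ] tip [0.6243 0.2814 0.1819] root [0.6189 0.3589 0.1266] elev 35.41659142916332
kettle [[0.572, -0.178, 0.034], [0.667, -0.068, 0.15]] [ 0.62  -0.138  0.044]
lamp [[0.483, -0.346, 0.11], [0.534, -0.294, 0.125]]
hanging [(np.float64(0.3), [[0.304, 0.307, 0.084], [0.33, 0.315, 0.351]]), (np.float64(0.33), [[0.33, 0.283, 0.083], [0.36, 0.324, 0.372]]), (np.float64(0.36), [[0.36, 0.312, 0.086], [0.367, 0.315, 0.17]]), (np.float64(0.45), [[0.458, 0.28, 0.087], [0.48, 0.325, 0.344]]), (np.float64(0.48), [[0.48, 0.278, 0.085], [0.51, 0.325, 0.371]]), (np.float64(0.51), [[0.51, 0.288, 0.096], [0.516, 0.325, 0.121]])]
```

View pics/crop0.png

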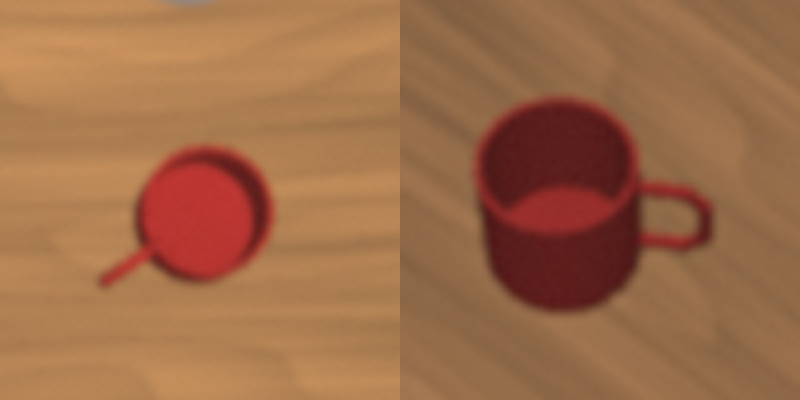

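```bash
cat >> h.py <<'E'
def pose():
    s=manip.read_state(); return np.array(s['ee_pos']),R.from_euler('xyz',s['eef_rot'],degrees=True)
def down(az,tilt=None):
    # tool x down, tool z at azimuth az
    a=np.radians(az); x=np.array([0,0,-1.]); z=np.array([np.cos(a),np.sin(a),0]); return R.from_matrix(np.c_[x,np.cross(z,x),z])
def rows(p,r):
    p0,r0=pose(); d=r0.inv().apply(np.array(p)-p0)/.1; w=(r0.inv()*r).as_rotvec()/(np.pi/2)
    print('shift',d.round(3),'turn',w.round(3),'deg',np.degrees(np.linalg.norm(w)*np.pi/2).round(1)); return d,w
E
python3 - <<'E'
from h import *
p,r=pose();print(r.as_matrix().round(3)); print('jaw az',np.degrees(np.arctan2(*r.as_matrix()[1::-1,2])))
rows([.488,.215,.245],down(1.7));rows([.488,.215,.245],down(181.7))
E
```

```text
[[ 0.     0.971  0.239]
 [-0.     0.239 -0.971]
 [-1.    -0.     0.   ]]
jaw az -76.20035447637358
shift [-5.000e-03  5.252e+00 -7.424e+00] turn [-0.866  0.     0.   ] deg 77.9
shift [-5.000e-03  5.252e+00 -7.424e+00] turn [ 1.134  0.    -0.   ] deg 102.1
```

```bash
python3 -m jog '[1,0.95,-1,-0.1,0,0,1, 0,1,-1,-0.22,0,0,1, 0,1,-1,-0.33,0,0,1, 0,1,-1,-0.45,0,0,1, 0,1,-1,-0.56,0,0,1, 0,1,-1,-0.68,0,0,1, 0,1,-1,-0.79,0,0,1, 0,1,-1,-0.866,0,0,1, 0,1,-1,-0.866,0,0,1]'; python3 -c "
from h import *
rows([.488,.215,.245],down(1.7))"
```

```text
time_s: 1.72
ee_pos: [0.2282, -0.5103, 0.2447]
eef_rot: [-77.3, 90.0, -75.6]
contact_force: [-0.7, 0.3, 0.8]
finger_gap: 1.0
shift [-5.000e-03  7.175e+00  2.806e+00] turn [-0.  0.  0.] deg 0.0
```

```bash
python3 -m jog '[0,0.45,0.45,0,0,0,1,0,0.9,0.9,0,0,0,1,0,1,1,0,0,0,1]'; python3 -m jog '[0,0.45,0.45,0,0,0,1,0,0.9,0.9,0,0,0,1,0,1,1,0,0,0,1]';python3 -m jog '[0,0.6,0.4,0,0,0,1,0,1,0.8,0,0,0,1,0,1,0.8,0,0,0,1]';python3 -m jog '[0,0.6,0,0,0,0,1,0,1,0,0,0,0,1]';python3 -m jog '[0,0.6,0,0,0,0,1,0,1,0,0,0,0,1]';python3 -m jog '[0,0.6,0,0,0,0,1,0,1,0,0,0,0,1]'; python3 -c "
from h import *
rows([.488,.215,.245],down(1.7))"
```

```text
time_s: 2.1
ee_pos: [0.329, -0.4037, 0.2452]
eef_rot: [-3.6, 89.9, -1.6]
contact_force: [0.4, -0.1, -0.5]
finger_gap: 0.999
time_s: 2.48
ee_pos: [0.4281, -0.2973, 0.2457]
eef_rot: [1.7, 89.8, 3.8]
contact_force: [-0.7, -0.6, -0.0]
finger_gap: 0.996
time_s: 2.85
ee_pos: [0.5069, -0.1898, 0.2464]
eef_rot: [18.2, 89.7, 20.6]
contact_force: [-0.4, 0.1, -1.0]
finger_gap: 0.999
time_s: 3.1
ee_pos: [0.5025, -0.089, 0.2466]
eef_rot: [20.3, 89.7, 22.6]
contact_force: [0.5, -0.3, 0.9]
finger_gap: 1.0
time_s: 3.35
ee_pos: [0.4981, 0.0122, 0.2471]
eef_rot: [11.1, 89.7, 13.4]
contact_force: [0.9, -0.2, 0.5]
finger_gap: 1.002
time_s: 3.6
ee_pos: [0.4941, 0.1133, 0.2475]
eef_rot: [4.1, 89.6, 6.2]
contact_force: [1.2, 0.1, 0.4]
finger_gap: 0.996
shift [ 0.025  1.018 -0.023] turn [ 0.005  0.004 -0.   ] deg 0.6
```

```bash
python3 -m jog '[0,0.5,0,0,0,0,1,0.02,1,-0.02,0.005,0.004,0,1,0.02,1.0,-0.02,0.005,0.004,0,1]'; python3 -m jog '[0.5,0.03,0,0,0,0,1,1,0.03,0,0,0,0,1,1,0.03,0,0,0,0,1]';python3 -c "
from h import *
rows([.488,.218,.036],down(1.7))"
```

```text
time_s: 3.98
ee_pos: [0.4874, 0.2166, 0.2456]
eef_rot: [100.2, 89.9, 102.2]
contact_force: [-0.3, -0.1, -0.4]
finger_gap: 1.002
time_s: 4.35
ee_pos: [0.4854, 0.2162, 0.1423]
eef_rot: [-176.3, 89.5, -174.5]
contact_force: [-0.6, -0.3, 0.1]
finger_gap: 0.999
shift [1.062 0.017 0.035] turn [ 0.001 -0.005  0.   ] deg 0.5
```

```bash
python3 -m jog '[0.4,0,0.02,0,-0.005,0,1,0.8,0.02,0.035,0,-0.005,0,1,1,0.02,0.035,0,-0.005,0,1,1,0.02,0.035,0,-0.005,0,1]';python3 -c "
from h import *
rows([.489,.17,.036],down(1.7))
p,d=manip.capture('scene');cv2.imwrite('pics/push0.png',p[:,:,::-1])"
```

```text
time_s: 4.85
ee_pos: [0.4885, 0.2175, 0.0425]
eef_rot: [-127.3, 89.9, -125.6]
contact_force: [0.2, 0.0, 0.3]
finger_gap: 1.003
shift [ 0.066 -0.475 -0.009] turn [ 0.    -0.     0.001] deg 0.1
```

View pics/push0.png

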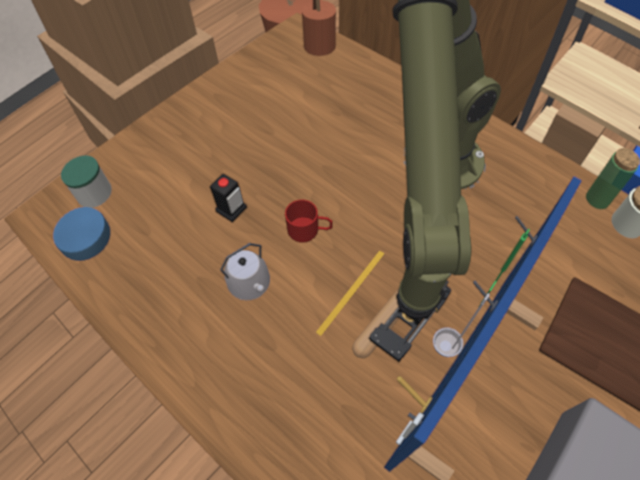

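```bash
python3 -m jog '[0.06,-0.06,0,0,0,0,1,0.06,-0.12,0,0,0,0,1,0.06,-0.18,0,0,0,0,1,0.06,-0.24,0,0,0,0,1,0.06,-0.3,0,0,0,0,1,0.06,-0.36,0,0,0,0,1,0.06,-0.42,0,0,0,0,1,0.06,-0.48,0,0,0,0,1,0.06,-0.54,0,0,0,0,1,0.06,-0.6,0,0,0,0,1,0.06,-0.66,0,0,0,0,1,0.06,-0.72,0,0,0,0,1,0.06,-0.76,0,0,0,0,1,0.06,-0.8,0,0,0,0,1,0.06,-0.82,0,0,0,0,1,0.06,-0.82,0,0,0,0,1]'
cat > pin.py <<'E'
from h import *
from scipy.optimize import least_squares
import sys
n=sys.argv[1]
p,d=manip.capture(n);cv2.imwrite(f'pics/{sys.argv[2]}.png',p[:,:,::-1]);X=cloud(n,d)
hsv=cv2.cvtColor(p,cv2.COLOR_RGB2HSV);H,S,V=[hsv[...,i].astype(int) for i in range(3)];x,y,z=[X[...,i] for i in range(3)]
m=(d>0)&(z>.012)&(z<.055)&(y>.0)&(y<.22)&(x>.36)&(x<.63)&(H<25)&(S>60)&(V>110)
nn,l,s,c=cv2.connectedComponentsWithStats(m.astype(np.uint8)); m=np.isin(l,[i for i in range(1,nn) if s[i,4]>40]);q=X[m]
f=lambda a:np.hypot((q[:,1]-a[0]-a[1]*(q[:,0]-.488)),q[:,2]-.022)-.022
r=least_squares(f,[q[:,1].mean(),0.03],loss='soft_l1',f_scale=.002).x
mid=(q[:,0].min()+q[:,0].max())/2; c=np.array([mid,r[0]+r[1]*(mid-.488)])
L=np.array([.4806,.0609]);nv=np.array([-.0859,.9963]);a=np.array([.9963,.0859])
print(len(q),'pin',c.round(4),'slope',r[1].round(4),'xr',q[:,0].min(),q[:,0].max(),'across',(c-L)@nv,'along',(c-L)@a,'ang',r[1]-.0862)
E
python3 pin.py scene p1;python3 pin.py top p1t
```

```text
time_s: 6.9
ee_pos: [0.4917, 0.1362, 0.0376]
eef_rot: [-8.2, 89.9, -6.5]
contact_force: [-0.3, -0.7, 0.2]
finger_gap: 1.0
487 pin [0.5397 0.1037] slope 0.0066 xr 0.47970091674518733 0.5996721445575117 across 0.037577138537671056 along 0.06254538161473006 ang -0.07956788793845365
217 pin [0.5599 0.1052] slope 0.0856 xr 0.5172408256728191 0.6025628652859039 across 0.037368866805895025 along 0.08281766172252009 ang -0.0005690381032115027
```

View pics/p1.png

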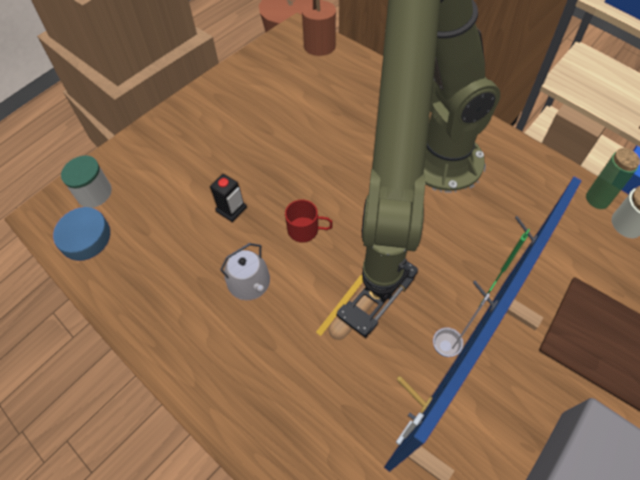

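```bash
python3 -m jog '[0,-0.04,0,0,0,0,1,0,-0.08,0,0,0,0,1,0,-0.12,0,0,0,0,1,0,-0.16,0,0,0,0,1,0,-0.2,0,0,0,0,1,0,-0.24,0,0,0,0,1,0,-0.27,0,0,0,0,1,0,-0.3,0,0,0,0,1,0,-0.32,0,0,0,0,1,0,-0.34,0,0,0,0,1,0,-0.36,0,0,0,0,1,0,-0.37,0,0,0,0,1,0,-0.37,0,0,0,0,1,0,-0.2,0,0,0,0,1,0,0.2,0,0,0,0,1,-0.1,0.2,0,0,0,0,1,-0.6,0.2,0,0,0,0,1,-1,0.2,0,0,0,0,1,-1,0.2,0,0,0,0,1]'
python3 pin.py scene p2;python3 pin.py top p2t
```

```text
time_s: 9.38
ee_pos: [0.4933, 0.1564, 0.1408]
eef_rot: [-3.2, 89.6, -1.5]
contact_force: [0.2, -0.2, -1.1]
finger_gap: 1.0
1290 pin [0.4958 0.0658] slope 0.0305 xr 0.38892819076949653 0.6026236700409402 across 0.0036048589341119933 along 0.015542983005300154 ang -0.05574522421604724
1190 pin [0.4986 0.0659] slope 0.0254 xr 0.39382583044706226 0.6033189558964707 across 0.0034052581758196895 along 0.018332600678631523 ang -0.06079070800453781
```

View pics/p2.png

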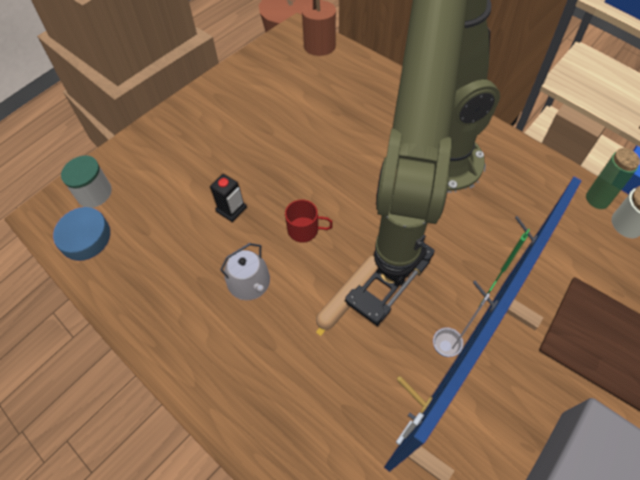

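Pin lies on the line (across ≈3.5 mm, along ≈16 mm, angle ≈0.058 rad, both views agree). On to the mug.

```bash
python3 -m jog '[-0.4,-0.5,0,0,0,0,1,-0.7,-1,0,0,0,0,1,-0.7,-1,-0.05,0,0,0,1]'; python3 -m jog '[0,-0.6,-0.1,0,0,0,1,0,-1,-0.1,0,0,0,1]';  python3 -m jog '[0,-0.6,-0.2,0,0,0,1,0,-1,-0.35,0,0,0,1]'; python3 -c "
from h import *
rows([.4511,-.1706,.14],down(-57.5))"
```

```text
time_s: 9.85
ee_pos: [0.4899, 0.05, 0.2082]
eef_rot: [-44.4, 89.7, -43.2]
contact_force: [-0.9, 0.6, 0.4]
finger_gap: 0.995
time_s: 10.1
ee_pos: [0.4802, -0.0517, 0.2068]
eef_rot: [-86.9, 89.8, -85.8]
contact_force: [0.5, -1.5, 0.2]
finger_gap: 1.001
time_s: 10.35
ee_pos: [0.4453, -0.1538, 0.205]
eef_rot: [-150.4, 89.8, -149.3]
contact_force: [0.7, -0.6, 0.0]
finger_gap: 0.997
shift [ 0.651 -0.168  0.057] turn [ 0.651 -0.001  0.002] deg 58.6
```

```bash
python3 -m jog '[0,-0.168,0.057,0.11,0,0,1,0,-0.168,0.057,0.22,0,0,1,0,-0.168,0.057,0.33,0,0,1,0,-0.168,0.057,0.44,0,0,1,0,-0.168,0.057,0.55,0,0,1,0.3,-0.168,0.057,0.651,0,0,1,0.65,-0.168,0.057,0.651,0,0,1,0.65,-0.168,0.057,0.651,0,0,1]'
cat > l.py <<'E'
from h import *
import sys
for n in("scene","top"):
    p,d=manip.capture(n);cv2.imwrite(f'pics/{sys.argv[1]}_{n}.png',p[:,:,::-1]); np.savez(f"{n}_{sys.argv[1]}.npz",p=p,d=d)
E
python3 l.py a; python3 -c "
from h import *
rows([.4511,-.1706,.071],down(-57.5))
import cv2,numpy as np
a=cv2.imread('pics/a_scene.png')[130:280,220:370];b=cv2.imread('pics/a_top.png')[190:340,320:470]
cv2.imwrite('pics/a.png',cv2.resize(np.hstack([a,b]),(800,400),interpolation=cv2.INTER_CUBIC))"
```

```text
time_s: 11.35
ee_pos: [0.4481, -0.1686, 0.1363]
eef_rot: [-138.4, 89.4, 164.2]
contact_force: [0.6, -0.8, 0.7]
finger_gap: 1.0
shift [0.687 0.    0.009] turn [ 0.001 -0.001  0.002] deg 0.3
```

View pics/a.png

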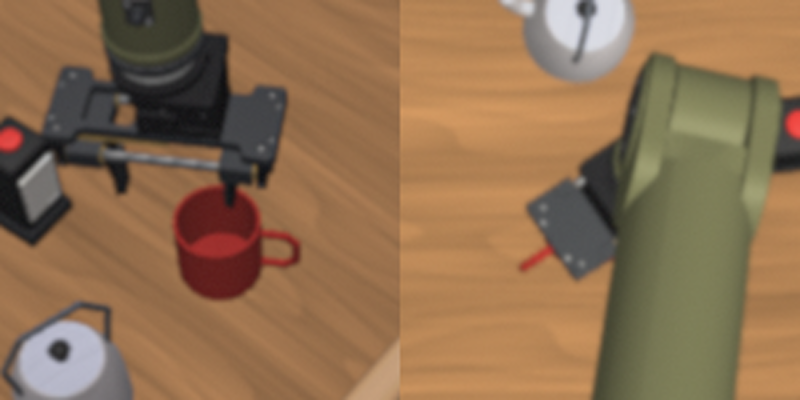

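```bash
python3 -m jog '[0.3,0,0.009,0,0,0,1,0.55,0,0.009,0,0,0,1,0.687,0,0.009,0,0,0,1,0.687,0,0.009,0,0,0,1]'; python3 l.py b; python3 -c "
from h import *
print(pose()[0])
import cv2,numpy as np
a=cv2.imread('pics/b_scene.png')[130:280,220:370];b=cv2.imread('pics/b_top.png')[190:340,320:470]
cv2.imwrite('pics/b.png',cv2.resize(np.hstack([a,b]),(800,400),interpolation=cv2.INTER_CUBIC))"
```

```text
time_s: 11.95
ee_pos: [0.4511, -0.1705, 0.0711]
eef_rot: [-122.8, 89.7, 179.8]
contact_force: [0.3, -0.1, -0.2]
finger_gap: 0.996
[ 0.45196669 -0.17086277  0.07206262]
```

View pics/b.png

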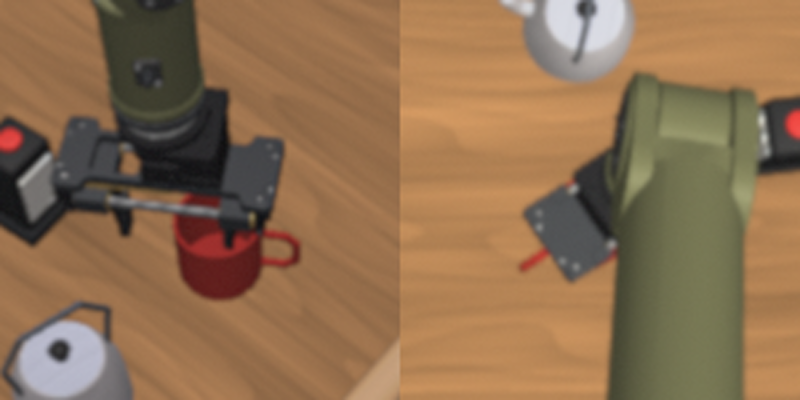

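```bash
python3 -m jog '[0,0,0,0,0,0,-1,0,0,0,0,0,0,-1,0,0,0,0,0,0,-1,0,0,0,0,0,0,-1,0,0,0,0,0,0,-1,0,0,0,0,0,0,-1]'; python3 -m jog '[-0.3,0,0,0,0,0,-1,-0.6,0,0,0,0,0,-1,-0.9,0,0,0,0,0,-1,-1,0,0,0,0,0,-1,-1,0,0,0,0,0,-1]';python3 l.py c; python3 -c "
from h import *
print(pose()[0])
import cv2,numpy as np
a=cv2.imread('pics/c_scene.png')[130:280,220:370];b=cv2.imread('pics/c_top.png')[190:340,320:470]
cv2.imwrite('pics/c.png',cv2.resize(np.hstack([a,b]),(800,400),interpolation=cv2.INTER_CUBIC))"
```

```text
time_s: 12.8
ee_pos: [0.452, -0.1709, 0.072]
eef_rot: [-100.2, 89.8, -157.6]
contact_force: [0.3, -0.2, 0.4]
finger_gap: 0.404
time_s: 13.42
ee_pos: [0.4523, -0.1709, 0.172]
eef_rot: [-86.7, 89.8, -144.1]
contact_force: [0.2, 0.2, -1.3]
finger_gap: 0.005
[ 0.45144297 -0.17056647  0.17080859]
```

View pics/c.png

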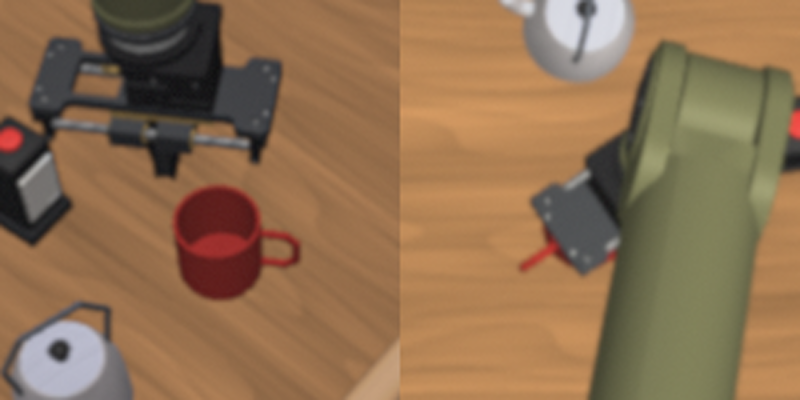

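Fingers hadn't closed before the lift; the mug still stands undisturbed. Redo with longer closing.

```bash
python3 -m jog '[0,0,0,0,0,0,0,0,0,0,0,0,0,0,0,0,0,0,0,0,0,0,0,0,0,0,0,0,0.2,0,0,0,0,0,0,0.4,0,0,0,0,0,0,0.6,0,0,0,0,0,0,0.8,0,0,0,0,0,0,0.99,0,0,0,0,0,0,0.99,0,0,0,0,0,0,0.99,0,0,0,0,0,-1,0.99,0,0,0,0,0,-1,0.99,0,0,0,0,0,-1,0.99,0,0,0,0,0,-1,0.99,0,0,0,0,0,-1,0.99,0,0,0,0,0,-1,0.99,0,0,0,0,0,-1,0.99,0,0,0,0,0,-1]'
```

```text
time_s: 15.78
ee_pos: [0.4513, -0.1707, 0.072]
eef_rot: [-117.5, 89.8, -174.9]
contact_force: [0.2, -1.0, 1.9]
finger_gap: 0.043
```

```bash
python3 -m jog '[0,0,0,0,0,0,-1,-0.3,0,0,0,0,0,-1,-0.6,0,0,0,0,0,-1,-0.9,0,0,0,0,0,-1,-1,0,0,0,0,0,-1,-1,0,0,0,0,0,-1]';python3 l.py d; python3 -c "
from h import *
print(pose()[0])
import cv2,numpy as np
a=cv2.imread('pics/d_scene.png')[130:280,220:370];b=cv2.imread('pics/d_top.png')[190:340,320:470]
cv2.imwrite('pics/d.png',cv2.resize(np.hstack([a,b]),(800,400),interpolation=cv2.INTER_CUBIC))"
```

```text
time_s: 16.52
ee_pos: [0.4515, -0.1707, 0.1716]
eef_rot: [-114.0, 89.8, -171.4]
contact_force: [0.4, 0.0, -2.3]
finger_gap: 0.045
[ 0.45072306 -0.17037161  0.17056416]
```

View pics/d.png

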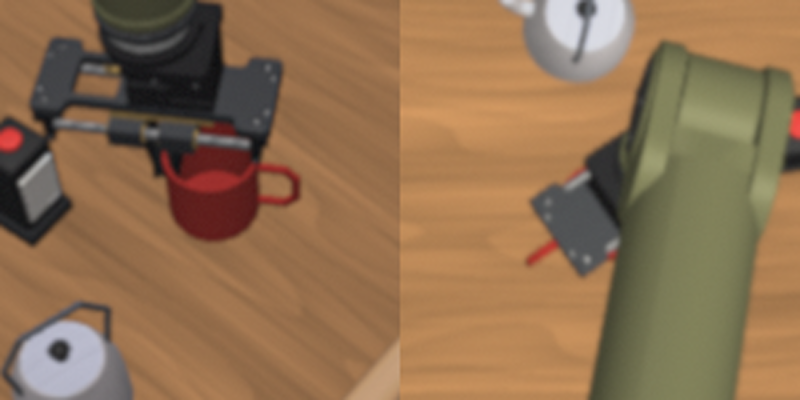

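```bash
python3 -m jog '[-0.3,0.1,-0.2,-0.1,0,0,-1,-0.6,0.2,-0.4,-0.21,0,0,-1,-0.7,0.3,-0.6,-0.32,0,0,-1,-0.7,0.5,-0.8,-0.43,0,0,-1,-0.7,0.54,-0.84,-0.54,0,0,-1,-0.7,0.54,-0.84,-0.64,0,0,-1,-0.7,0.54,-0.84,-0.682,0,0,-1,-0.7,0.54,-0.84,-0.682,0,0,-1]'; python3 -c "
from h import *
rows([.7185,.2536,.232],down(3.9))"
```

```text
time_s: 17.62
ee_pos: [0.4508, -0.0704, 0.2393]
eef_rot: [163.3, 89.5, 167.2]
contact_force: [-0.4, 0.9, -2.0]
finger_gap: 0.047
shift [0.057 3.049 2.893] turn [ 0.    -0.005 -0.002] deg 0.5
```

```bash
python3 -m jog '[0,0.45,0.1,0,0,0,-1,0,0.9,0.2,0,0,0,-1,0,1,0.2,0,0,0,-1]'; python3 -m jog '[0,0.4,0.4,0,0,0,-1,0,0.8,0.8,0,0,0,-1,0,1,1,0,0,0,-1]';python3 -m jog '[0,0.1,0.4,0,0,0,-1,0,0.4,0.8,0,0,0,-1,0,0.5,1,0,0,0,-1,0,0.5,1,0,0,0,-1]'; python3 -c "
from h import *
rows([.7185,.2536,.232],down(3.9))"
```

```text
time_s: 18.0
ee_pos: [0.4637, 0.0344, 0.239]
eef_rot: [154.9, 89.5, 159.0]
contact_force: [0.4, -0.4, -1.3]
finger_gap: 0.046
time_s: 18.38
ee_pos: [0.5573, 0.1427, 0.2374]
eef_rot: [148.5, 89.3, 152.6]
contact_force: [-0.1, -0.6, -1.0]
finger_gap: 0.046
time_s: 18.88
ee_pos: [0.6539, 0.1998, 0.2344]
eef_rot: [153.5, 89.2, 157.6]
contact_force: [-0.1, -0.3, -1.9]
finger_gap: 0.043
shift [0.019 0.491 0.683] turn [ 0.002 -0.008 -0.004] deg 0.8
```

```bash
python3 -m jog '[0,0.1,0.3,0,0,0,-1,0,0.3,0.6,0,-0.008,-0.004,-1,0.02,0.35,0.683,0,-0.008,-0.004,-1,0.02,0.35,0.683,0,-0.008,-0.004,-1]';python3 l.py e; python3 -c "
from h import *
print(pose()[0])
import cv2,numpy as np
p,r=pose(); loop=p+r.apply([.029,0,-.092]); print('loop pred',loop)
tip=np.array([.6245,.280,.180]);d=np.array([.055,-.817,.574])
for n in('scene','top'):
  print(n,'loop',proj(n,loop),'tip',proj(n,tip),'root',proj(n,tip-.085*d))
a=cv2.imread('pics/e_scene.png')[320:440,320:480];b=cv2.imread('pics/e_top.png')[120:240,140:300]
cv2.imwrite('pics/e.png',cv2.resize(np.vstack([a,b]),(800,1200),interpolation=cv2.INTER_CUBIC)[:600*2])
cv2.imwrite('pics/e1.png',cv2.resize(a,(800,600),interpolation=cv2.INTER_CUBIC));cv2.imwrite('pics/e2.png',cv2.resize(b,(800,600),interpolation=cv2.INTER_CUBIC))"
```

```text
time_s: 19.38
ee_pos: [0.7189, 0.2388, 0.231]
eef_rot: [-158.0, 89.9, -153.9]
contact_force: [0.2, -0.4, -1.3]
finger_gap: 0.044
[0.71896852 0.23821709 0.23183848]
loop pred [0.62717117 0.23169159 0.20293063]
scene loop [[376.23544357 357.65607134]] tip [[397.50994824 377.64469243]] root [[426.00079202 406.94580169]]
top loop [[227.97233046 184.12546673]] tip [[208.23129372 188.09149984]] root [[182.4055372  195.38400626]]
```

View pics/e1.png

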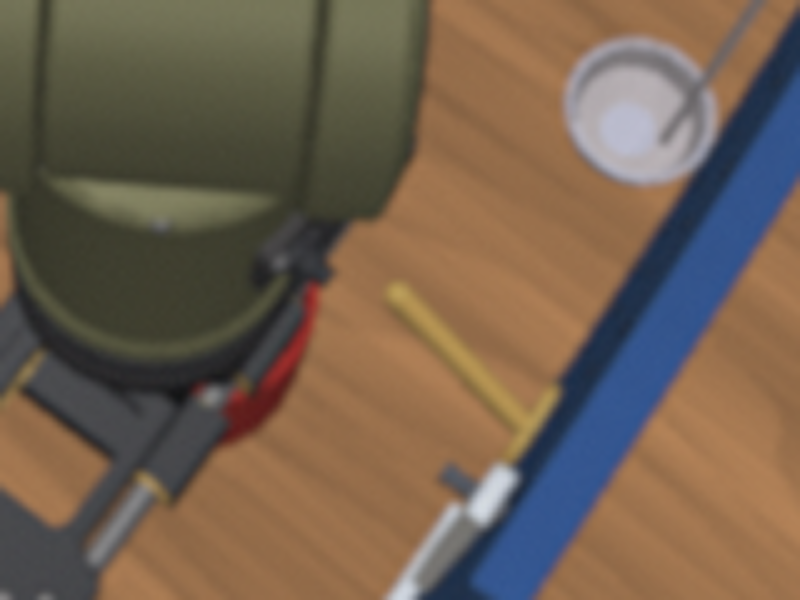

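View pics/e2.png

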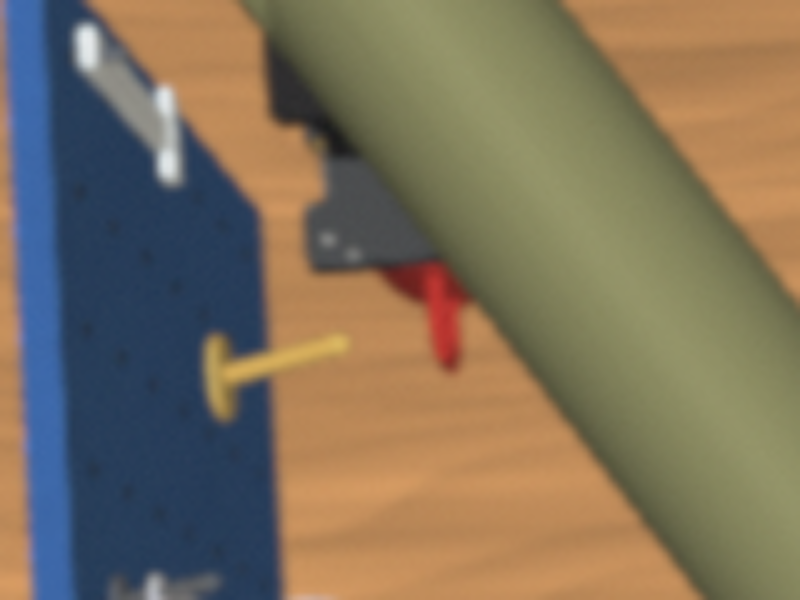

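```bash
python3 -c "
from h import *
z=np.load('top_e.npz');X=cloud('top',z['d'])
for v in range(174,196,2): print(v,[tuple(X[v,u].round(3)) for u in (227,228,229)])
hs=cv2.cvtColor(z['p'],cv2.COLOR_RGB2HSV)
m=((hs[...,0]<6)|(hs[...,0]>174))&(hs[...,1]>140)&(X[...,0]>.55)&(X[...,1]>.15)
q=X[m];print(len(q),q[:,2].max(),np.percentile(q,[2,98],axis=0))
"
```

```text
174 [(np.float64(0.644), np.float64(0.229), np.float64(0.23)), (np.float64(0.644), np.float64(0.228), np.float64(0.226)), (np.float64(0.644), np.float64(0.226), np.float64(0.226))]
176 [(np.float64(0.639), np.float64(0.23), np.float64(0.228)), (np.float64(0.639), np.float64(0.228), np.float64(0.228)), (np.float64(0.643), np.float64(0.228), np.float64(0.212))]
178 [(np.float64(0.634), np.float64(0.229), np.float64(0.23)), (np.float64(0.636), np.float64(0.228), np.float64(0.225)), (np.float64(0.641), np.float64(0.229), np.float64(0.204))]
180 [(np.float64(0.63), np.float64(0.23), np.float64(0.229)), (np.float64(0.629), np.float64(0.227), np.float64(0.232)), (np.float64(0.642), np.float64(0.233), np.float64(0.181))]
182 [(np.float64(0.625), np.float64(0.229), np.float64(0.231)), (np.float64(0.625), np.float64(0.227), np.float64(0.231)), (np.float64(0.636), np.float64(0.232), np.float64(0.185))]
184 [(np.float64(0.622), np.float64(0.23), np.float64(0.225)), (np.float64(0.62), np.float64(0.227), np.float64(0.232)), (np.float64(0.622), np.float64(0.226), np.float64(0.228))]
186 [(np.float6
[... 285 characters left out ...]
), (np.float64(0.614), np.float64(0.227), np.float64(0.219))]
190 [(np.float64(0.61), np.float64(0.231), np.float64(0.219)), (np.float64(0.611), np.float64(0.23), np.float64(0.216)), (np.float64(0.61), np.float64(0.227), np.float64(0.218))]
192 [(np.float64(0.655), np.float64(0.266), np.float64(0.001)), (np.float64(0.608), np.float64(0.231), np.float64(0.21)), (np.float64(0.608), np.float64(0.229), np.float64(0.208))]
194 [(np.float64(0.649), np.float64(0.266), np.float64(0.002)), (np.float64(0.652), np.float64(0.265), np.float64(-0.008)), (np.float64(0.649), np.float64(0.26), np.float64(0.004))]
143 0.23997532388866638 [[0.60938835 0.22551052 0.17763693]
 [0.64711642 0.25168277 0.23812377]]
```

```bash
python3 -m jog '[0.06,0.17,0,0,0,0,-1,0.127,0.33,0.007,0,0,0,-1,0.127,0.332,0.007,0,0,0,-1,0.19,0.42,0.007,0,0,0,-1,0.25,0.51,0.007,0,0,0,-1,0.311,0.593,0.007,0,0,0,-1,0.311,0.593,0.007,0,0,0,-1]';python3 l.py f; python3 -c "
from h import *
p,r=pose(); loop=p+r.apply([.029,0,-.092]); print('loop pred',loop, manip.read_state()['qpos'].round(1))
tip=np.array([.6245,.280,.180]);d=np.array([.055,-.817,.574]);root=tip-.085*d
v=loop-root;t=v@d;print('along',t,'off',v-t*d)
a=cv2.imread('pics/f_scene.png')[320:440,320:480];b=cv2.imread('pics/f_top.png')[120:240,140:300]
cv2.imwrite('pics/f1.png',cv2.resize(np.hstack([a,b]),(800,300),interpolation=cv2.INTER_CUBIC))"
```

```text
time_s: 20.35
ee_pos: [0.7146, 0.2986, 0.1997]
eef_rot: [-160.0, 89.8, -155.8]
contact_force: [0.1, 0.4, -1.5]
finger_gap: 0.044
loop pred [0.62372117 0.29077138 0.17171398] [  1.9  43.3 -48.8  63.   31.2  85.9 -36.3]
along 0.07139991659852492 off [-3.08278433e-05 -3.39884088e-04 -4.79574510e-04]
```

View pics/f1.png

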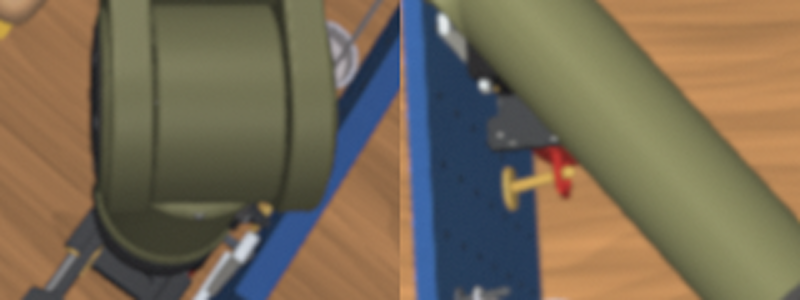

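```bash
python3 -c "
from h import *
for n in('scene','top'):
  z=np.load(n+'0.npz');X=cloud(n,z['d']);x,y,zz=[X[...,i] for i in range(3)]
  e=y-(.3397+.067*(x-.48))
  m=(z['d']>0)&(x>.66)&(x<.76)&(e<-.006)&(e>-.08)&(zz>.05)&(zz<.42)
  q=X[m];print(n,len(q));
  for h in np.arange(.05,.4,.03):
    k=(q[:,2]>h)&(q[:,2]<h+.03)
    if k.sum()>2: print(h.round(2),k.sum(),'x',q[k,0].min().round(3),q[k,0].max().round(3),'out',-e[m][k].min().round(3))
"
```

```text
scene 190
0.23 72 x 0.684 0.724 out 0.012
0.26 16 x 0.7 0.712 out 0.01
0.29 13 x 0.698 0.712 out 0.01
0.32 17 x 0.696 0.712 out 0.01
0.35 72 x 0.696 0.712 out 0.02
top 212
0.2 5 x 0.701 0.715 out 0.011
0.23 72 x 0.685 0.724 out 0.014
0.26 28 x 0.696 0.711 out 0.011
0.29 34 x 0.697 0.713 out 0.011
0.32 35 x 0.696 0.712 out 0.02
0.35 38 x 0.696 0.711 out 0.021
```

```bash
python3 -m jog '[0.08,0,0.02,0,0.055,0,-1,0.164,0,0.036,0,0.111,0,-1,0.164,0,0.036,0,0.111,0,-1]'
cat > st.py <<'E'
from h import *
s=manip.read_state();print(s['qpos'].round(1),s['contact_force'].round(1))
p,r=pose(); loop=p+r.apply([.029,0,-.092]);M=r.as_matrix();print('tool x',M[:,0].round(3),'z',M[:,2].round(3))
tip=np.array([.6245,.280,.180]);d=np.array([.055,-.817,.574]);root=tip-.085*d
v=loop-root;t=v@d;print('loop',loop.round(4),'along',t.round(4),'off',(v-t*d).round(4))
E
python3 st.py
```

```text
time_s: 20.82
ee_pos: [0.7202, 0.2964, 0.1816]
eef_rot: [-179.2, 79.8, -175.3]
contact_force: [0.5, 0.4, -1.9]
finger_gap: 0.046
[ -2.3  51.6 -47.2  51.   29.6  97.3 -33.5] [ 0.5  0.4 -1.9]
tool x [-0.176 -0.014 -0.984] z [ 0.982  0.067 -0.176]
loop [0.6248 0.2898 0.1693] along 0.0708 off [ 0.0011 -0.0017 -0.0026]
```

```bash
python3 -m jog '[0.08,0.01,0.02,0,0.06,0,-1,0.18,0.01,0.04,0,0.133,0,-1,0.18,0.01,0.04,0,0.133,0,-1,0.18,0.01,0.04,0,0.133,0,-1]'; python3 st.py
```

```text
time_s: 21.32
ee_pos: [0.7208, 0.298, 0.1647]
eef_rot: [-179.8, 68.1, -175.9]
contact_force: [-0.8, 0.4, -1.4]
finger_gap: 0.045
[ -8.2  61.7 -45.4  34.3  28.1 111.7 -30.3] [-0.8  0.4 -1.4]
tool x [-0.373 -0.027 -0.928] z [ 0.925  0.063 -0.374]
loop [0.6248 0.2914 0.1721] along 0.0712 off [0.0011 0.0001 0.0001]
```

```bash
python3 -m jog '[0.03,0,0.02,0,0,0,-1,0.06,0,0.04,0,0,0,-1,0.08,0,0.05,0,0,0,-1,0.08,0,0.05,0,0,0,-1]'; python3 st.py;python3 -m jog '[0.02,0,0.01,0,0,0,-1,0.03,0,0.01,0,0,0,-1,0.03,0,0.01,0,0,0,-1]'; python3 st.py
```

```text
time_s: 21.82
ee_pos: [0.7223, 0.298, 0.1553]
eef_rot: [-179.8, 68.1, -175.8]
contact_force: [0.3, -0.4, -2.3]
finger_gap: 0.044
[ -8.1  62.2 -45.3  34.6  28.2 111.  -30.2] [ 0.3 -0.4 -2.3]
tool x [-0.373 -0.027 -0.928] z [ 0.925  0.063 -0.374]
loop [0.6264 0.2914 0.1628] along 0.0659 off [ 0.0029 -0.0042 -0.0063]
time_s: 22.2
ee_pos: [0.7219, 0.2983, 0.1523]
eef_rot: [-179.8, 68.0, -175.9]
contact_force: [-0.9, 1.3, -0.6]
finger_gap: 0.044
[ -8.   62.2 -45.3  35.   28.2 110.7 -30.2] [-0.9  1.3 -0.6]
tool x [-0.373 -0.027 -0.927] z [ 0.925  0.064 -0.374]
loop [0.626  0.2916 0.1598] along 0.064 off [ 0.0026 -0.0055 -0.0081]
```

```bash
python3 -m jog '[0.015,0,0,0,0,0,-1,0.02,0,0,0,0,0,-1,0.02,0,0,0,0,0,-1]'; python3 st.py;python3 l.py g;  python3 st.py; python3 -c "
import cv2,numpy as np
a=cv2.imread('pics/g_scene.png')[320:440,320:480];b=cv2.imread('pics/g_top.png')[120:240,140:300]
cv2.imwrite('pics/g1.png',cv2.resize(np.hstack([a,b]),(800,300),interpolation=cv2.INTER_CUBIC))"
```

```text
time_s: 22.58
ee_pos: [0.721, 0.2985, 0.1509]
eef_rot: [-179.9, 68.0, -176.0]
contact_force: [-1.1, 1.2, 1.6]
finger_gap: 0.044
[ -7.9  62.1 -45.3  35.4  28.1 110.4 -30.3] [-1.1  1.2  1.6]
tool x [-0.373 -0.026 -0.927] z [ 0.925  0.064 -0.374]
loop [0.625  0.2918 0.1584] along 0.063 off [ 0.0018 -0.0062 -0.0089]
[ -7.9  62.1 -45.3  35.4  28.1 110.4 -30.3] [-0.3  1.5  1.5]
tool x [-0.373 -0.027 -0.927] z [ 0.925  0.064 -0.374]
loop [0.625  0.2917 0.1584] along 0.063 off [ 0.0018 -0.0062 -0.009 ]
```

View pics/g1.png

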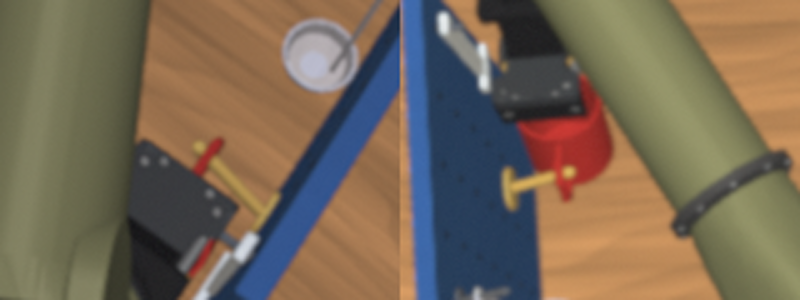

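```bash
python3 -m jog '[0,0,0,0,0,0,-0.2,0,0,0,0,0,0,-0.2,0,0,0,0,0,0,-0.2,0,0,0,0,0,0,-0.2,0,0,0,0,0,0,-0.2,-0.3,0,0,0,0,0,-0.2,-0.6,0,0,0,0,0,-0.2,-1,0,0,0,0,0,-0.2,-1,0,0,0,0,0,-0.2]'; python3 l.py i; python3 -c "
import cv2,numpy as np
a=cv2.imread('pics/i_scene.png')[320:440,320:480];b=cv2.imread('pics/i_top.png')[120:240,140:300]
cv2.imwrite('pics/i1.png',cv2.resize(np.hstack([a,b]),(800,300),interpolation=cv2.INTER_CUBIC))"
```

```text
time_s: 23.8
ee_pos: [0.7399, 0.2952, 0.2315]
eef_rot: [178.9, 69.3, -177.2]
contact_force: [0.4, -0.3, -0.4]
finger_gap: 0.4
```

View pics/i1.png

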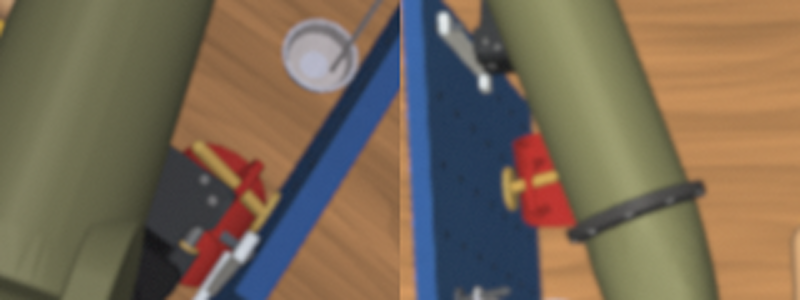

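The mug hangs, handle up, with the peg through the handle. I'll back the arm off and check.

```bash
python3 -m jog '[-0.3,-0.1,0,0,0,0,-0.2,-0.5,-0.4,0,0,0,0,-0.2,-0.5,-0.8,0,0,0,0,-0.2,-0.5,-1,0,0,0,0,-0.2]';python3 -m jog '[-0.3,-0.4,0,0,-0.06,0,-0.2,-0.3,-0.8,0,0,-0.13,0,-0.2,-0.3,-1,0,0,-0.2,0,-0.2]'; python3 -m jog '[0,-0.4,0,0,0,0,-0.2,0,-0.8,0,0,0,0,-0.2,0,-1,0,0,0,0,-0.2]';python3 -m jog '[0,-0.4,0,0,0,0,-0.2,0,-0.8,0,0,0,0,-0.2,0,-1,0,0,0,0,-0.2]';python3 l.py j
```

```text
time_s: 24.4
ee_pos: [0.753, 0.1899, 0.2753]
eef_rot: [179.2, 71.1, -177.3]
contact_force: [0.3, 1.2, -0.7]
finger_gap: 0.399
time_s: 24.78
ee_pos: [0.769, 0.0884, 0.3029]
eef_rot: [164.1, 89.2, 167.5]
contact_force: [0.8, 0.4, -0.2]
finger_gap: 0.4
time_s: 25.15
ee_pos: [0.7746, -0.0132, 0.3017]
eef_rot: [167.1, 89.2, 170.4]
contact_force: [-0.2, -1.5, 1.2]
finger_gap: 0.4
time_s: 25.52
ee_pos: [0.7805, -0.1143, 0.3003]
eef_rot: [167.5, 89.1, 170.8]
contact_force: [-0.0, 0.1, 0.2]
finger_gap: 0.4
```

View pics/j_scene.png

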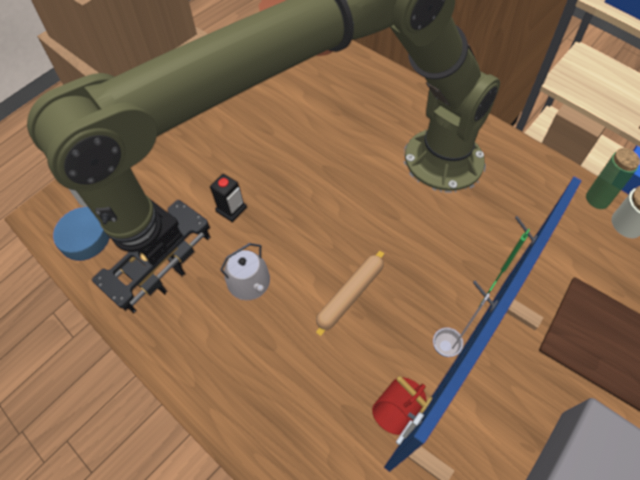

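View pics/j_top.png

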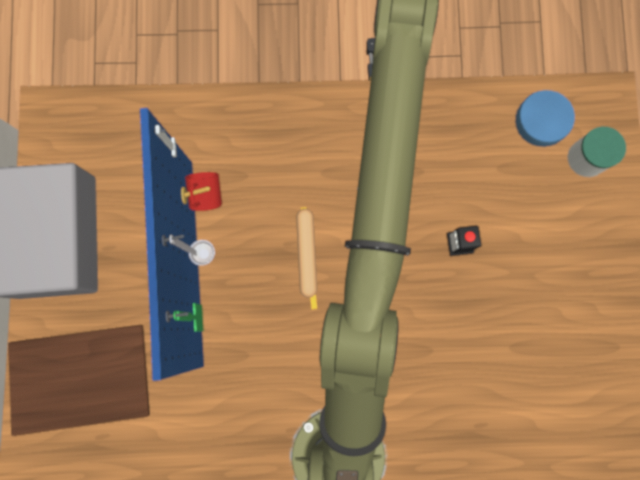

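Mug hangs on the brass peg (scene ≈(404,400), top ≈(203,191)), pin on the line, kettle, lamp, ladle and spatula look unmoved. I'll let it settle and measure.

```bash
python3 -m jog '[0,0,0,0,0,0,-0.2,0,0,0,0,0,0,-0.2,0,0,0,0,0,0,-0.2,0,0,0,0,0,0,-0.2,0,0,0,0,0,0,-0.2,0,0,0,0,0,0,-0.2,0,0,0,0,0,0,-0.2,0,0,0,0,0,0,-0.2]'; python3 l.py k; python3 pin.py scene k2;python3 pin.py top k2t; python3 -c "
from h import *
for n in('scene','top'):
  a=np.load(n+'_j.npz');b=np.load(n+'_k.npz')
  D=np.abs(a['p'].astype(int)-b['p']).max(2); v,u=np.where(D>40); print(n,'changed px',len(u), (u.min(),u.max(),v.min(),v.max()) if len(u) else '')
  X=cloud(n,b['d']);hs=cv2.cvtColor(b['p'],cv2.COLOR_RGB2HSV)
  m=((hs[...,0]<6)|(hs[...,0]>174))&(hs[...,1]>140)&(X[...,0]>.5)&(X[...,1]>.15)&(X[...,2]>.01); q=X[m];print(len(q),np.percentile(q,[1,50,99],axis=0).round(3).tolist())
b=cv2.imread('pics/k_scene.png')[340:460,340:500];c=cv2.imread('pics/k_top.png')[130:250,140:300]
cv2.imwrite('pics/k1.png',cv2.resize(np.hstack([b,c]),(800,300),interpolation=cv2.INTER_CUBIC))
o=np.load('scene0.npz')['p'].astype(int);D=np.abs(o-np.load('scene_k.npz')['p']).max(2)
for nm,(u0,v0,u1,v1) in dict(kettle=(215,240,275,305),ladle=(430,280,500,360),spat=(485,215,535,295)).items(): print(nm,(D[v0:v1,u0:u1]>40).sum())
print(manip.recognise('lamp','scene')[:1])
"
```

```text
time_s: 26.62
ee_pos: [0.7803, -0.115, 0.3004]
eef_rot: [169.8, 89.1, 173.0]
contact_force: [1.0, 0.5, 0.2]
finger_gap: 0.4
1731 pin [0.4911 0.0659] slope 0.0302 xr 0.37962481150501537 0.6026216007999836 across 0.004068432048296709 along 0.010912983580650416 ang -0.05599963949538416
1481 pin [0.4926 0.0654] slope 0.0278 xr 0.381657444425189 0.6034455310136411 across 0.003457303173382777 along 0.012293867736475655 ang -0.05838317000375155
scene changed px 34 (np.int64(95), np.int64(191), np.int64(233), np.int64(312))
1702 [[0.592, 0.273, 0.05], [0.648, 0.307, 0.109], [0.688, 0.341, 0.162]]
top changed px 124 (np.int64(365), np.int64(376), np.int64(0), np.int64(111))
1018 [[0.591, 0.269, 0.067], [0.63, 0.303, 0.116], [0.687, 0.343, 0.159]]
kettle 0
ladle 0
spat 0
[{'rect': [210.5, 179.2, 32.9, 44.0], 'confidence': 0.94}]
```

View pics/k1.png

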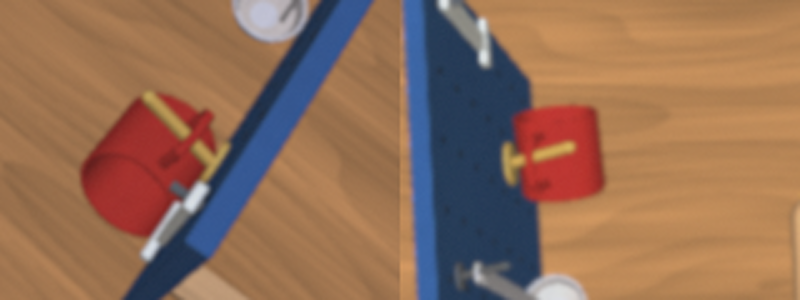

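```bash
python3 -c "
from h import *
tip=np.array([.6245,.280,.180]);d=np.array([.055,-.817,.574]);root=tip-.085*d
for n in('scene','top'):
  b=np.load(n+'_k.npz')
  X=cloud(n,b['d']);hs=cv2.cvtColor(b['p'],cv2.COLOR_RGB2HSV)
  m=((hs[...,0]<6)|(hs[...,0]>174))&(hs[...,1]>140)&(X[...,0]>.5)&(X[...,1]>.15)&(X[...,2]>.01); q=X[m]
  # body circle in cross-section and handle (high) points
  k=q[q[:,2]>.146];print(n,len(k),k.mean(0).round(4),np.percentile(k,[5,95],axis=0).round(3).tolist())
  c=k.mean(0)-[0,0,.012]; v=c-root; t=v@d; print('approx along',t)
"
```

```text
scene 113 [0.6378 0.3236 0.2106] [[0.599, 0.318, 0.148], [0.873, 0.342, 1.029]]
approx along 0.06083230739988884
top 64 [0.6188 0.3227 0.1548] [[0.599, 0.319, 0.147], [0.64, 0.327, 0.162]]
approx along 0.028410771185585527
```

```bash
python3 -c "
from station import manip
print(manip.finish_job())"
```

```text
the job is handed in; nothing more can be done
None
```

I rolled the pin onto the yellow line and hung the red mug on the brass peg, then handed the job in after about 27 s of the 64 s allowed. No verdict was reported.

**Pin:** I pushed it slowly with the open fingers and did not grip it. In both camera views it lies about 4 mm across and 12 mm along from the line's middle, at about 0.057 rad to it, well inside the limits.

**Mug:** I pinched it by the rim, passed the handle over the peg, tilted it and let go. The opening's centre is about 27 mm from the peg's root and 7–9 mm off its axis. I estimated that from the handle's position in the top view; the same estimate from the scene view was spoiled by stray depth readings, so I disregarded it. Pictures over 1 s apart showed the mug had stopped moving.

**Everything else:** The kettle, ladle and spatula showed no change from the first scene picture. The lamp was found in the same place to within about 4 pixels. The arm was well clear of everything when I handed in.

**What went wrong:**
- My first attempt to grip the mug lifted before the fingers had closed. The mug was not disturbed, and I repeated the grip with a longer closing time.
- I mistyped one early move as a dip. It only lasted one row, far from anything, and had no effect.

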